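Start the UV tool steriliser

ROBOT

A 6-joint arm with a two-finger parallel gripper is mounted at the origin on the work surface. World frame = base frame: x ahead of the robot, y to its left, z up, the work surface at z = 0. Lengths are in m, angles in degrees, forces in N, time in s.
With the tool pointing down it reaches from about 0.375 to 0.9 m from the base axis. Payload 3.1 kg.
Tool frame: the origin (TCP) lies at the very end of the fingers, on their centre line; the grasp point (between the pads) lies 19 mm behind it (bot.tcp_to_grasp is the distance from the TCP to the grasp point, in m); z points along the fingers, y is the line along which they close (so a half turn about z gives the same grasp; the last joint's range is limited). The gripper opens to 87 mm and grips with 3 to 60 N. Pads are 19 mm wide; open, the fingers measure 117 mm over their backs; the gripper's body (75 mm by 190 mm) begins 51 mm behind the grasp point.
Start: joints at [-77.321, 30.224, 82.088, -0, 67.689, -10.227], TCP at [0.243, -0.576, 0.223] pointing down, gripper open.
Joint ranges: [-176.69, 176.69], [-43.24, 126.21], [12.49, 139.97], [-82, 262], [0, 151.66], [-163.58, 163.58]. Speed limits (degrees/s): [159.86, 159.86, 180, 180, 180, 180].

INTERFACE

Orientations are given as a 3x3 rotation matrix whose columns are the frame's x, y, z axes.
In Python, from rig import telemetry, capture, camera_info, job, bot gives the robot as it stands. The module is installed in compiled form; this text tells all that it offers.
- The arm moves only by the tool carry_out, never from a script. Its argument "deltas" is a list that holds one entry, the list of rows, each a list of 7 numbers: the shift along the tool's x, y, z scaled (see below), then the turn, a rotation vector about the tool's x, y, z scaled (see below), then the closure, from -1 (fully open) to 1 (shut). In form: [[[dx, dy, dz, ax, ay, az, claw], ...]]. A call has exactly 10 rows; each row is the pose to reach, as a shift and turn from the pose commanded when the call began, along the tool's axes at that moment, turning the shorter way round; what a row does not reach only later rows make up. The controller multiplies each number of a shift by 15 cm and each number of a turn by 360 degrees. A row lasts 1/12 s, in which the tool goes at most 41.7 mm and 7.16 degrees, less where a joint would pass 70% of its speed; a pose out of reach is approached as far as the arm can. A call with a number of a shift or a turn outside -1 to 1 is refused whole. A call with a gripper value outside its range is refused whole. The fingers move at their own pace and stop on an object; the grip force is fixed at half the most. Time passes only in rows, so rows that repeat a pose let the fingers close, or fill a call up. It gives the time, the measured TCP pose, the force, the opening and the grip force at its end, in the units of the state.
- telemetry.read_state(): the state, without advancing time (a new reading comes with each control period).
- capture(name): name is "scene" or "side" or "wrist"; returns the picture (480x640x3 uint8, red, green, blue); there is no depth.
- camera_info(name): a dict with "mtx" (3x3 intrinsics, pixels), "cam_to_world" (4x4, takes a point from camera to world coordinates); the wrist camera has in their place "T_tool_cam" (4x4, takes a point from camera to tool coordinates, whose origin is the TCP and whose axes are the flange's). Camera axes: x right, y down, z forward; pixel columns grow to the right and rows downward; lengths in m; the calibration is good to about 2 mm. A picture is of the moment at which its call begins: read the wrist's pose just before it. camera_info takes no time and is no camera call.
- job.hand_in(): hands the job in; it is judged then, once.
The state is a dict: "time_s": time; "joint_positions": joint angles; "qvel": joint speeds; "tau": joint torques, N m; "position": TCP position; "tcp_rot": TCP orientation; "force": force on the tool from outside, world axes, zero at the start; "moment": the same for the moment, N m; "opening": opening from 0.0 (shut) to 1.0 (fully open); "grasp_force": force on a finger pad.
Only numpy, scipy, OpenCV 4.12 (cv2) and the standard library are available. Lean on these libraries where they do the work, as an engineer would, in place of code of your own. Each camera call takes 0.05 s, during which the arm holds its last target. There are 200 camera calls.

TASK

The combs are in the UV tool steriliser and its lid is half open. With the fingertips, push the lid fully shut, then switch the machine on by pressing down the raised, green-dotted end of the black rocker all the way over, press the amber long-cycle key all the way in and let it come back, and last press the green start key all the way in and let it come back. Leave the blue and red keys alone, lift nothing, and do not shift the bottle, the tin or the brush.

Things in the scene. Friction and masses are not known exactly. Their poses are not given: they have to be found in the camera images.
- steriliser: White bench-top UV tool steriliser, fixed to the bench, 270 mm deep (its x), 320 mm wide (its y). Origin: centre of its underside; its x points from the key panel at its front (robot side) to the lid hinge at its back, y to the robot's left, z up. Place and yaw vary. Behind the panel is an open tub (rim 115 mm high) with combs on a rack, under the lid.
- panel_mid (a point): Centre of the key panel's surface, 94 mm above the bench at the front of the steriliser. The panel is 82 mm deep, 320 mm wide and slopes down towards the robot by 0.17 rad. On it, from the robot's left (+y) to right: black rocker, small dark display, blue, amber, green, red key.
- lid_hinge (a point): Point on the lid's hinge line, mid width, at the back of the tub, 115 mm above the bench. The hinge line runs along the steriliser's y.
- lid_front (a point): Point on the upper (outer) face of the lid at mid width, 12 mm in from its front edge; 176 mm from the hinge line along the lid and 14 mm above its underside. The lid is a flat panel 188 mm long, 320 mm wide, 14 mm thick, white frame with an amber window. Shut, it lies level, its top face 129 mm above the bench.
- lid (a joint): Lid angle in rad: 0 shut and level, positive as its front edge is raised; starts between 0.55 and 0.75. A friction hinge holds it wherever it is left; about 1 N down on its front edge closes it; a hard stop at 0.
- rocker_on_end (a point): Top of the 'on' end of the black rocker switch, marked with a green dot; it is the end nearer the lid and stands raised (about 11 mm above the panel) while off. The rocker face is 22 mm wide and 33 mm long (front to back), pivoting at its middle; the point lies 11.5 mm from the pivot, and sinks about 4 mm when pressed. About 2.5 N pushes it over to a hard stop; it stays where it is left.
- rocker (a joint): Rocker angle in rad: 0 off, 0.34 on. It stays where it is left.
- short_key_top (a point): BLUE key (short cycle), not to be pressed: square key cap 24 mm wide (side to side) by 22 mm deep, standing 9 mm proud of the panel; this point is the centre of its top face. Spring-loaded, pushed in along the panel's normal; 4 mm travel, about 1.2 N to start and 4 N fully down, then a hard stop; springs back. Side by side with the other keys at 46 mm spacing.
- long_key_top (a point): AMBER key (long cycle), next right of the blue: square key cap 24 mm wide (side to side) by 22 mm deep, standing 9 mm proud of the panel; this point is the centre of its top face. Spring-loaded, pushed in along the panel's normal; 4 mm travel, about 1.2 N to start and 4 N fully down, then a hard stop; springs back. Side by side with the other keys at 46 mm spacing.
- start_key_top (a point): GREEN key (start), next right of the amber: square key cap 24 mm wide (side to side) by 22 mm deep, standing 9 mm proud of the panel; this point is the centre of its top face. Spring-loaded, pushed in along the panel's normal; 4 mm travel, about 1.2 N to start and 4 N fully down, then a hard stop; springs back. Side by side with the other keys at 46 mm spacing.
- stop_key_top (a point): RED key (stop), rightmost, not to be pressed: square key cap 24 mm wide (side to side) by 22 mm deep, standing 9 mm proud of the panel; this point is the centre of its top face. Spring-loaded, pushed in along the panel's normal; 4 mm travel, about 1.2 N to start and 4 N fully down, then a hard stop; springs back. Side by side with the other keys at 46 mm spacing.
- short_key (a joint): Blue key travel in m: 0 up, 0.004 fully down, springs back to 0.
- long_key (a joint): Amber key travel in m: 0 up, 0.004 fully down, springs back to 0.
- start_key (a joint): Green key travel in m: 0 up, 0.004 fully down, springs back to 0.
- stop_key (a joint): Red key travel in m: 0 up, 0.004 fully down, springs back to 0.
- bottle: Dark plum-coloured jar with white cap, 56 mm across, 105 mm tall, loose, standing beside the steriliser. Origin: centre of its underside.
- tin: Round aluminium pin tin with a grey-blue lid, 72 mm across, 35 mm tall, loose, standing beside the steriliser. Origin: centre of its underside.
- brush: Wooden paddle hair brush lying bristles down in front of the steriliser, loose, 205 mm long along its x, 62 mm wide, 32 mm tall. Origin: on the bench below the middle, where handle meets paddle.
Things that resemble listed ones, but are neither listed nor needed, are in the scene too. There is more than one size of the tin; the one meant has the size given above.

How it is judged:
By the outcome, as a careful person would: the job done as asked, in the order asked, and still so for the second after the job is handed in, with the robot touching nothing.
It also fails if it takes over 48 s, if anything falls off the work surface, if the arm or the gripper's body presses on something with over 40 N, if the wrist force passes 120 N, or if a joint passes its speed limit or range.

## Working session

There is one attempt and no reset: what is moved stays moved. The work goes in short steps, Python scripts to look and compute and a tool call to move; the robot and the scene stay as the last step left them, time stands still between calls to the robot, and variables do not carry over. Pictures are saved under pics/ and viewed, at most 10 in all, crops included, and the job is handed in when it is done.

Besides the shell and the picture viewer there is one more tool, called after ">>>" in YAML: its name, and indented under it one key for each argument. carry_out: Moves the arm, as the interface text tells. Its arguments: {"type":"object","properties":{"deltas":{"type":"array","items":{"type":"array","items":{"type":"array","items":{"type":"number"}}}}},"required":["deltas"]}

```bash
mkdir -p pics
python3 - <<'E'
from rig import *
import cv2,numpy as np
for n in("scene","side"):
    im=capture(n);cv2.imwrite(f"pics/{n}0.png",im[:,:,::-1])
    c=camera_info(n);print(n,np.round(c["mtx"],1).tolist(),np.round(c["cam_to_world"],4).tolist())
c=camera_info("wrist");print({k:np.round(v,4).tolist() for k,v in c.items() if hasattr(v,'shape')})
s=telemetry.read_state();print(s["time_s"],s["position"],s["tcp_rot"],s["opening"])
E
```

```text
scene [[440.2, 0.0, 322.4], [0.0, 440.2, 236.2], [0.0, 0.0, 1.0]] [[-0.9027, 0.3686, -0.2218, 0.7731], [0.4302, 0.7791, -0.4561, 0.3285], [0.0047, -0.5071, -0.8619, 0.7264], [0.0, 0.0, 0.0, 1.0]]
side [[616.0, 0.0, 317.0], [0.0, 616.0, 237.9], [0.0, 0.0, 1.0]] [[0.9738, -0.1491, 0.1717, 0.4209], [-0.2267, -0.5768, 0.7848, -0.8681], [-0.018, -0.8032, -0.5955, 0.7501], [0.0, 0.0, 0.0, 1.0]]
{'mtx': [[364.9539, 0.0, 319.7739], [0.0, 364.9539, 238.0501], [0.0, 0.0, 1.0]], 'T_tool_cam': [[-0.0004, -0.9682, -0.2503, 0.0676], [1.0, -0.0005, 0.0004, -0.0006], [-0.0005, -0.2503, 0.9682, -0.1618], [0.0, 0.0, 0.0, 1.0]]}
0.1 [ 0.24314982 -0.5750588   0.22168878] [[ 9.21138495e-01  3.89234738e-01 -4.39123797e-04]
 [ 3.89234849e-01 -9.21136642e-01  1.87575894e-03]
 [ 3.25617519e-04 -1.89875605e-03 -9.99998144e-01]] 1.0001889776342296
```

View pics/scene0.png

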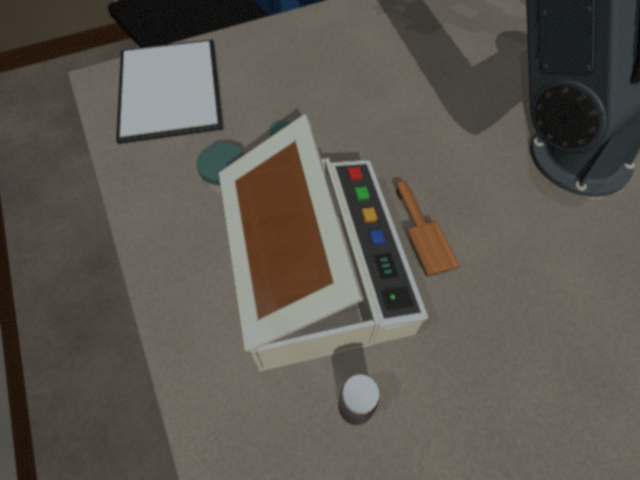

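View pics/side0.png

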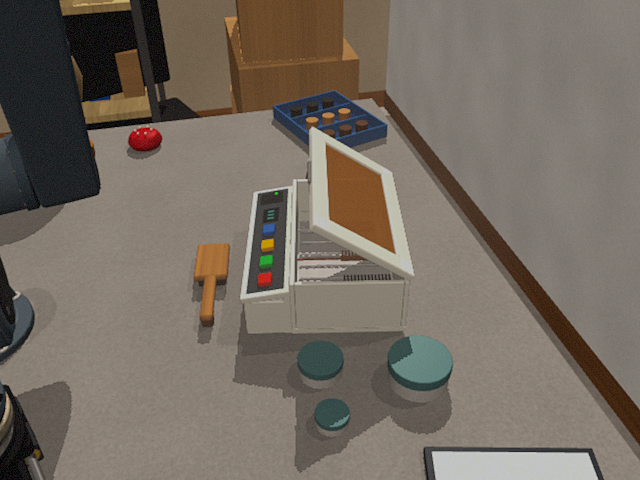

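The scene view shows the steriliser with red (355,173), green (362,193), amber (370,215) and blue (378,237) keys and the rocker dot at (392,297). The lid's front corners are about (304,118) and (361,300). The side view shows the same keys at x≈267, y 279 to 229, and the dot at (276,193). The tins at (320,365), (332,417) and (420,368), the jar and the brush all stand clear of my path. I don't touch any tin, so I needn't decide which one is meant.

```bash
cat > h.py <<'E'
import cv2,numpy as np
from rig import *
def ray(n,p):
    c=camera_info(n);T=c["cam_to_world"];d=T[:3,:3]@np.linalg.inv(c["mtx"])@[p[0],p[1],1];return T[:3,3],d/np.linalg.norm(d)
def plane(n,p,z):
    o,d=ray(n,p);return o+d*(z-o[2])/d[2]
def tri(rs):
    A=sum(np.eye(3)-np.outer(d,d) for o,d in rs);b=sum((np.eye(3)-np.outer(d,d))@o for o,d in rs)
    X=np.linalg.solve(A,b);return X,[np.linalg.norm((np.eye(3)-np.outer(d,d))@(X-o)) for o,d in rs]
H={"red":((0,8),200),"amber":((15,26),180),"green":((50,70),120),"blue":((105,128),120)}
def blob(im,col,near,r=9):
    hsv=cv2.cvtColor(im,cv2.COLOR_RGB2HSV);(a,b),_=H[col]
    m=((hsv[...,0]>=a)&(hsv[...,0]<=b)&(hsv[...,1]>130)&(hsv[...,2]>60))
    v,u=np.nonzero(m);k=(abs(u-near[0])<=r)&(abs(v-near[1])<=r);return np.array([u[k].mean(),v[k].mean()]),k.sum()
E
python3 - <<'E'
from h import *
P={"red":((355,173),(264,279)),"green":((362,193),(266,261)),"amber":((370,215),(267,245)),"blue":((378,237),(268,229)),"dot":((392,297),(276,193))}
ims={n:cv2.imread(f"pics/{n}0.png")[:,:,::-1].copy() for n in("scene","side")}
X={}
for k,v in P.items():
    rs=[]
    for n,p in zip(("scene","side"),v):
        q,c=blob(ims[n],"green" if k=="dot" else k,p,5 if k=="dot" else 10);rs.append(ray(n,q));print(k,n,q.round(1),c,end=" ")
    X[k],e=tri(rs);print(X[k].round(4),np.round(e,4))
K=np.array([X[k] for k in("red","green","amber","blue")]);print(np.diff(K,axis=0).round(4))
d=K[3]-K[0];print("yaw",np.degrees(np.arctan2(-d[0],d[1])),np.linalg.norm(d))
for a,b in(((361,300),(313,130)),((304,118),(315,228)),((250,348),(410,272))):
    print("lid",*tri([ray("scene",a),ray("side",b)]))
a=[cv2.resize(ims["scene"][100:340,210:450],(560,560),interpolation=2)]
cv2.imwrite("pics/crop.png",a[0][:,:,::-1])
E
```

```text
red scene [354.7 173.1] 167 red side [264.5 279.1] 179 [ 0.5009 -0.0982  0.0984] [0.0009 0.0009]
green scene [361.6 192.9] 150 green side [266.  261.1] 149 [ 0.5107 -0.0534  0.0994] [0.0009 0.0009]
amber scene [369.1 214.1] 181 amber side [267.2 244.7] 144 [ 0.5202 -0.0086  0.0994] [0.0008 0.0008]
blue scene [376.9 236.8] 176 blue side [268.5 228.4] 102 [0.5305 0.0371 0.101 ] [0.001 0.001]
dot scene [392.2 296.7] 20 dot side [275.9 192.9] 8 [0.5631 0.1419 0.1074] [0.0011 0.0011]
[[0.0098 0.0448 0.0009]
 [0.0094 0.0448 0.0001]
 [0.0103 0.0457 0.0015]]
yaw -12.338987548653707 0.13856264542902194
lid [0.64156043 0.16332352 0.22227448] [np.float64(0.0019453133848242787), np.float64(0.001945313384824082)]
lid [ 0.57615848 -0.14674657  0.2214929 ] [np.float64(9.460878478347261e-05), np.float64(9.460878478351117e-05)]
lid [ 0.80412712  0.05731108 -0.07499683] [np.float64(0.015397866155770544), np.float64(0.015397866155770467)]
```

View pics/crop.png

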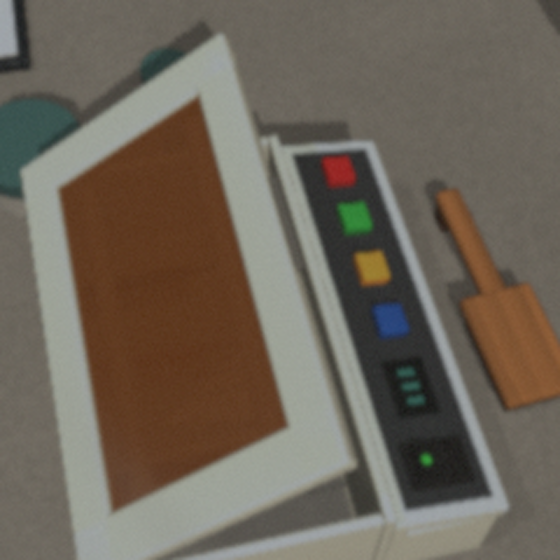

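The amber-to-lid geometry agrees: yaw is about -12.3°, key pitch about 46 mm, and lid angle about 0.55 rad. I'll start moving: up, fingers closed, turned to the machine's yaw, and over to the lid.

>>> carry_out:
  deltas:
    - [[0, 0, -0.15, 0, 0, 0, 1], [0, 0, -0.35, 0, 0, 0.01, 1], [0.1, -0.07, -0.5, 0, 0, 0.02, 1], [0.22, -0.14, -0.65, 0, 0, 0.035, 1], [0.35, -0.23, -0.73, 0, 0, 0.05, 1], [0.5, -0.33, -0.73, 0, 0, 0.065, 1], [0.65, -0.43, -0.73, 0, 0, 0.08, 1], [0.8, -0.53, -0.73, 0, 0, 0.09, 1], [0.9, -0.6, -0.73, 0, 0, 0.098, 1], [1, -0.66, -0.73, 0, 0, 0.098, 1]]

```text
time_s: 0.93
position: [0.3433, -0.4242, 0.3317]
tcp_rot: [[0.977, -0.215, -0.001], [-0.215, -0.977, 0.001], [-0.001, -0.001, -1.0]]
force: [0.2, -0.2, 0.5]
opening: 0.327
grasp_force: 0.0
```

```bash
cat >> h.py <<'E'
from scipy.spatial.transform import Rotation as Ro
YAW=np.radians(-12.3);UX=np.array([np.cos(YAW),np.sin(YAW),0]);UY=np.array([-np.sin(YAW),np.cos(YAW),0])
def Rt(tilt=0): # tool z into the panel when tilt=.17
    z=np.array([0,0,-1])*np.cos(tilt)+UX*np.sin(tilt);y=-UY;return np.c_[np.cross(y,z),y,z]
def go(p,tilt=0):
    s=telemetry.read_state();R=np.array(s["tcp_rot"]);d=R.T@(np.array(p)-s["position"])/.15
    w=Ro.from_matrix(R.T@Rt(tilt)).as_rotvec(degrees=True)/360
    print("t",round(s["time_s"],2),"pos",s["position"].round(4),"F",np.round(s["force"],1),"q",np.round(s["joint_positions"],0),"op",round(s["opening"],2));print("delta",d.round(3),w.round(4))
E
python3 -c "
from h import *
go([.629,.004,.33])"
```

```text
t 0.93 pos [ 0.3433 -0.4242  0.3317] F [ 0.2 -0.2  0.5] q [-63.  18.  85.   0.  77.  40.] op 0.33
delta [ 1.245 -3.198  0.014] [-0.0002  0.0001 -0.0004]
```

>>> carry_out:
  deltas:
    - [[0.04, -0.1, 0, 0, 0, 0, 1], [0.08, -0.2, 0, 0, 0, 0, 1], [0.12, -0.3, 0, 0, 0, 0, 1], [0.16, -0.4, 0, 0, 0, 0, 1], [0.2, -0.5, 0, 0, 0, 0, 1], [0.24, -0.6, 0, 0, 0, 0, 1], [0.28, -0.7, 0, 0, 0, 0, 1], [0.32, -0.8, 0, 0, 0, 0, 1], [0.36, -0.9, 0, 0, 0, 0, 1], [0.4, -1, 0, 0, 0, 0, 1]]

```text
time_s: 1.77
position: [0.4338, -0.2915, 0.3316]
tcp_rot: [[0.977, -0.214, -0.001], [-0.214, -0.977, 0.001], [-0.001, -0.001, -1.0]]
force: [-0.1, -0.3, -1.0]
opening: 0.002
grasp_force: 0.0
```

>>> carry_out:
  deltas:
    - [[0.04, -0.1, 0, 0, 0, 0, 1], [0.08, -0.2, 0, 0, 0, 0, 1], [0.12, -0.3, 0, 0, 0, 0, 1], [0.16, -0.4, 0, 0, 0, 0, 1], [0.2, -0.5, 0, 0, 0, 0, 1], [0.24, -0.6, 0, 0, 0, 0, 1], [0.28, -0.7, 0, 0, 0, 0, 1], [0.32, -0.8, 0, 0, 0, 0, 1], [0.36, -0.9, 0, 0, 0, 0, 1], [0.4, -1, 0, 0, 0, 0, 1]]

```text
time_s: 2.6
position: [0.5245, -0.1579, 0.3316]
tcp_rot: [[0.977, -0.214, -0.001], [-0.214, -0.977, 0.001], [-0.001, -0.0, -1.0]]
force: [0.4, 0.2, -0.2]
opening: 0.007
grasp_force: 0.0
```

>>> carry_out:
  deltas:
    - [[0.04, -0.1, 0, 0, 0, 0, 1], [0.08, -0.2, 0, 0, 0, 0, 1], [0.12, -0.3, 0, 0, 0, 0, 1], [0.16, -0.4, 0, 0, 0, 0, 1], [0.2, -0.5, 0, 0, 0, 0, 1], [0.24, -0.6, 0, 0, 0, 0, 1], [0.28, -0.7, 0, 0, 0, 0, 1], [0.32, -0.8, 0, 0, 0, 0, 1], [0.36, -0.9, 0, 0, 0, 0, 1], [0.4, -1, 0, 0, 0, 0, 1]]

```text
time_s: 3.43
position: [0.6152, -0.0243, 0.3314]
tcp_rot: [[0.977, -0.214, -0.001], [-0.214, -0.977, 0.0], [-0.001, -0.0, -1.0]]
force: [0.2, -0.1, 0.3]
opening: 0.002
grasp_force: 0.0
```

```bash
python3 -c "
from h import *
go([.629,.004,.23])
im=capture('wrist');cv2.imwrite('pics/w1.png',im[:,:,::-1])"
```

```text
t 3.43 pos [ 0.6152 -0.0243  0.3314] F [ 0.2 -0.1  0.3] q [-13.  24.  75.  -0.  81.  90.] op 0.0
delta [ 0.051 -0.204  0.676] [-0.      0.0002 -0.0002]
```

View pics/w1.png

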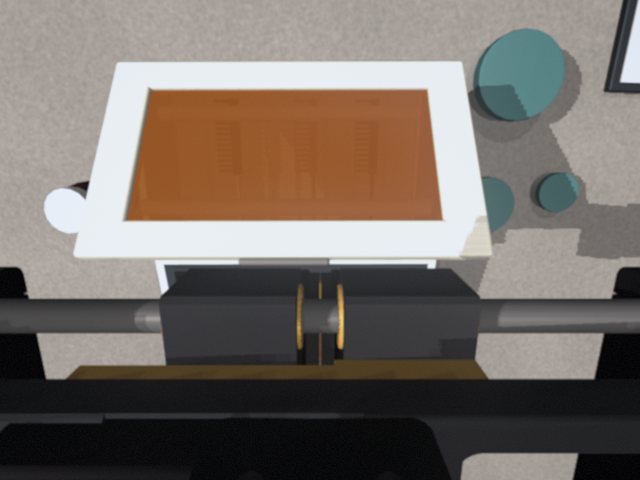

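The view shows the lid square to the tool, with its front edge at row 258 and the fingertips at about (320,290). Projected down to lid height, they land 17 mm behind the edge. I'll move a little further in and press down.

>>> carry_out:
  deltas:
    - [[0.03, -0.1, 0.1, 0, 0, 0, 1], [0.05, -0.2, 0.2, 0, 0, 0, 1], [0.05, -0.2, 0.3, 0, 0, 0, 1], [0.05, -0.2, 0.4, 0, 0, 0, 1], [0.05, -0.2, 0.5, 0, 0, 0, 1], [0.05, -0.2, 0.6, 0, 0, 0, 1], [0.05, -0.2, 0.7, 0, 0, 0, 1], [0.05, -0.2, 0.77, 0, 0, 0, 1], [0.05, -0.2, 0.84, 0, 0, 0, 1], [0.05, -0.2, 0.9, 0, 0, 0, 1]]

```text
time_s: 4.32
position: [0.6288, 0.0024, 0.1963]
tcp_rot: [[0.977, -0.214, -0.0], [-0.214, -0.977, -0.0], [-0.0, 0.0, -1.0]]
force: [-0.4, -0.1, 1.3]
opening: -0.001
grasp_force: 0.5
```

>>> carry_out:
  deltas:
    - [[0, 0, 0.05, 0, 0, 0, 1], [0, 0, 0.1, 0, 0, 0, 1], [0, 0, 0.15, 0, 0, 0, 1], [0, 0, 0.2, 0, 0, 0, 1], [0, 0, 0.25, 0, 0, 0, 1], [0, 0, 0.3, 0, 0, 0, 1], [0, 0, 0.34, 0, 0, 0, 1], [0, 0, 0.38, 0, 0, 0, 1], [0, 0, 0.41, 0, 0, 0, 1], [0, 0, 0.43, 0, 0, 0, 1]]

```text
time_s: 5.15
position: [0.6286, 0.0026, 0.1317]
tcp_rot: [[0.977, -0.214, -0.001], [-0.214, -0.977, 0.0], [-0.001, 0.0, -1.0]]
force: [-0.6, -0.1, 1.0]
opening: 0.005
grasp_force: 0.4
```

Contact is good at about 1 N. Next I'll seat the lid against its stop.

>>> carry_out:
  deltas:
    - [[0, 0, 0.005, 0, 0, 0, 1], [0, 0, 0.01, 0, 0, 0, 1], [0, 0, 0.015, 0, 0, 0, 1], [0, 0, 0.02, 0, 0, 0, 1], [0, 0, 0.025, 0, 0, 0, 1], [0, 0, 0.03, 0, 0, 0, 1], [0, 0, 0.033, 0, 0, 0, 1], [0, 0, 0.035, 0, 0, 0, 1], [0, 0, 0.035, 0, 0, 0, 1], [0, 0, 0.035, 0, 0, 0, 1]]

```text
time_s: 5.98
position: [0.6292, 0.0025, 0.1294]
tcp_rot: [[0.977, -0.214, 0.001], [-0.214, -0.977, -0.0], [0.001, 0.0, -1.0]]
force: [-2.9, 0.5, 9.7]
opening: 0.003
grasp_force: 4.8
```

The lid is on its stop at z 0.129 with about 10 N. I'll back off to a viewpoint in front of the panel.

```bash
python3 -c "
from h import *
go(.45*UX+.17*UY+[0,0,.26])"
```

```text
t 5.98 pos [0.6292 0.0025 0.1294] F [-2.9  0.5  9.7] q [-10.  37.  86.  -0.  57.  92.] op 0.0
delta [-1.094 -0.222 -0.872] [ 0.     -0.0002 -0.0002]
```

>>> carry_out:
  deltas:
    - [[0, 0, -0.1, 0, 0, 0, 1], [0, 0, -0.25, 0, 0, 0, 1], [-0.1, -0.02, -0.4, 0, 0, 0, 1], [-0.25, -0.05, -0.55, 0, 0, 0, 1], [-0.4, -0.1, -0.7, 0, 0, 0, 1], [-0.55, -0.15, -0.85, 0, 0, 0, 1], [-0.7, -0.22, -0.9, 0, 0, 0, 1], [-0.85, -0.22, -0.9, 0, 0, 0, 1], [-1, -0.22, -0.9, 0, 0, 0, 1], [-1, -0.22, -0.9, 0, 0, 0, 1]]

```text
time_s: 6.82
position: [0.4846, 0.0683, 0.2624]
tcp_rot: [[0.977, -0.213, -0.004], [-0.213, -0.977, 0.001], [-0.004, 0.0, -1.0]]
force: [-1.1, 0.4, -0.0]
opening: -0.0
grasp_force: 0.0
```

```bash
cat > w.py <<'E'
from h import *
import sys
s=telemetry.read_state();go(s["position"])
im=capture('wrist');cv2.imwrite(sys.argv[1],im[:,:,::-1])
T=np.eye(4);T[:3,:3]=s["tcp_rot"];T[:3,3]=s["position"];c=camera_info('wrist');T=T@c["T_tool_cam"]
hsv=cv2.cvtColor(im,cv2.COLOR_RGB2HSV)
for k,((a,b),_) in H.items():
    m=((hsv[...,0]>=a)&(hsv[...,0]<=b)&(hsv[...,1]>130)&(hsv[...,2]>60)).astype(np.uint8)
    n,l,st,ce=cv2.connectedComponentsWithStats(m)
    for i in range(1,n):
        if st[i,4]<25 or st[i,4]>4000:continue
        d=T[:3,:3]@np.linalg.inv(c["mtx"])@[*ce[i],1];X=T[:3,3]+d*(.103-T[2,3])/d[2]
        print(k,ce[i].round(1),st[i,2:5],X.round(4),"u,lat",(X@UX).round(4),(X@UY).round(4))
E
python3 w.py pics/w2.png
```

```text
t 6.82 pos [0.4846 0.0683 0.2624] F [-1.1  0.4 -0. ] q [-5. 17. 98.  0. 65. 97.] op -0.0
delta [0. 0. 0.] [0.     0.0007 0.    ]
red [503.4 163.3] [ 33  24 564] [ 0.5    -0.0972  0.103 ] u,lat 0.5093 0.0116
amber [399.2 162.4] [ 30  26 730] [ 0.52   -0.0094  0.103 ] u,lat 0.5101 0.1016
amber [299.2 318.4] [  6  64 286] [0.3947 0.1084 0.103 ] u,lat 0.3625 0.19
amber [340.1 299.8] [  7  32 160] [0.4052 0.0659 0.103 ] u,lat 0.3819 0.1507
amber [340.1 336.5] [  8  31 155] [0.3672 0.0736 0.103 ] u,lat 0.3431 0.1502
green [217.4 151.6] [10 10 82] [0.5622 0.1411 0.103 ] u,lat 0.5192 0.2576
green [451.6 162.3] [ 32  26 737] [ 0.5105 -0.0536  0.103 ] u,lat 0.5102 0.0563
blue [346.3 162.4] [ 28  26 712] [0.5298 0.0351 0.103 ] u,lat 0.5101 0.1472
```

View pics/w2.png

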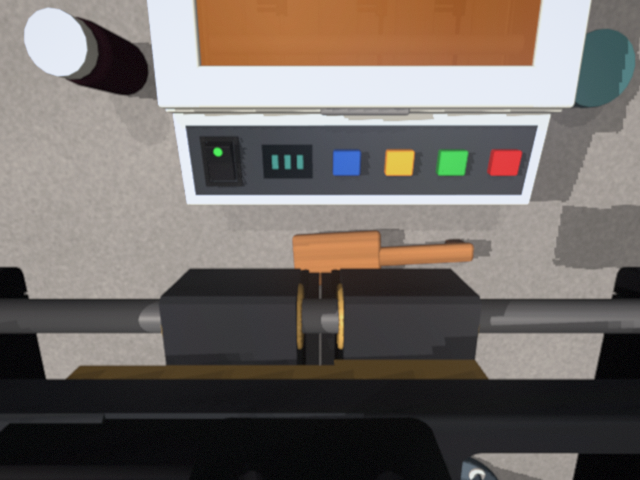

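The wrist view agrees with the fixed cameras: blue (346,162), amber (399,162), green (452,162), red (503,163), rocker dot (217,152), and the lid is shut. With the rocker on, its face is level in the world frame, so I'll press it with the tool vertical.

```bash
python3 -c "
from h import *
go(.523*UX+.2575*UY+[0,0,.13])"
```

```text
t 6.87 pos [0.4875 0.0676 0.2627] F [ 0.3 -0.6 -0.2] q [-5. 17. 98.  0. 65. 97.] op 0.01
delta [ 0.408 -0.584  0.884] [ 0.      0.0001 -0.    ]
```

>>> carry_out:
  deltas:
    - [[0.1, -0.15, 0.05, 0, 0, 0, 1], [0.2, -0.3, 0.15, 0, 0, 0, 1], [0.3, -0.45, 0.3, 0, 0, 0, 1], [0.41, -0.584, 0.4, 0, 0, 0, 1], [0.41, -0.584, 0.5, 0, 0, 0, 1], [0.41, -0.584, 0.6, 0, 0, 0, 1], [0.41, -0.584, 0.7, 0, 0, 0, 1], [0.41, -0.584, 0.8, 0, 0, 0, 1], [0.41, -0.584, 0.88, 0, 0, 0, 1], [0.41, -0.584, 0.88, 0, 0, 0, 1]]

```text
time_s: 7.7
position: [0.5679, 0.1389, 0.1275]
tcp_rot: [[0.977, -0.215, -0.004], [-0.215, -0.977, -0.0], [-0.004, 0.001, -1.0]]
force: [-1.0, -0.1, -0.7]
opening: 0.002
grasp_force: 0.0
```

```bash
python3 -c "
from h import *
go(.523*UX+.2575*UY+[0,0,.104])"
```

```text
t 7.7 pos [0.5679 0.1389 0.1275] F [-1.  -0.1 -0.7] q [  3.  34.  93.  -0.  53. 105.] op 0.0
delta [-0.015 -0.005  0.156] [ 0.0002  0.0006 -0.0003]
```

>>> carry_out:
  deltas:
    - [[0, 0, 0.02, 0, 0, 0, 1], [0, 0, 0.04, 0, 0, 0, 1], [0, 0, 0.06, 0, 0, 0, 1], [0, 0, 0.08, 0, 0, 0, 1], [0, 0, 0.1, 0, 0, 0, 1], [0, 0, 0.12, 0, 0, 0, 1], [0, 0, 0.14, 0, 0, 0, 1], [0, 0, 0.155, 0, 0, 0, 1], [0, 0, 0.165, 0, 0, 0, 1], [0, 0, 0.17, 0, 0, 0, 1]]

```text
time_s: 8.53
position: [0.5692, 0.1392, 0.105]
tcp_rot: [[0.977, -0.214, 0.002], [-0.214, -0.977, -0.0], [0.002, -0.0, -1.0]]
force: [1.8, -1.4, 3.5]
opening: 0.008
grasp_force: 1.4
```

>>> carry_out:
  deltas:
    - [[-0.01, 0, 0.005, 0, 0, 0, 1], [-0.01, 0, 0.01, 0, 0, 0, 1], [-0.01, 0, 0.015, 0, 0, 0, 1], [-0.01, 0, 0.02, 0, 0, 0, 1], [-0.01, 0, 0.024, 0, 0, 0, 1], [-0.01, 0, 0.028, 0, 0, 0, 1], [-0.01, 0, 0.03, 0, 0, 0, 1], [-0.01, 0, 0.032, 0, 0, 0, 1], [-0.01, 0, 0.032, 0, 0, 0, 1], [-0.01, 0, 0.032, 0, 0, 0, 1]]

```text
time_s: 9.37
position: [0.5675, 0.1397, 0.1027]
tcp_rot: [[0.977, -0.214, 0.002], [-0.214, -0.977, -0.0], [0.002, -0.0, -1.0]]
force: [-2.0, -1.9, 16.4]
opening: 0.007
grasp_force: 8.2
```

It's at the stop with 16 N. I'll lift, move aside and verify.

>>> carry_out:
  deltas:
    - [[0, 0, -0.1, 0, 0, 0, 1], [0, 0, -0.2, 0, 0, 0, 1], [-0.05, 0.1, -0.35, 0, 0, 0, 1], [-0.15, 0.2, -0.5, 0, 0, 0, 1], [-0.25, 0.35, -0.6, 0, 0, 0, 1], [-0.35, 0.5, -0.65, 0, 0, 0, 1], [-0.45, 0.65, -0.65, 0, 0, 0, 1], [-0.5, 0.7, -0.65, 0, 0, 0, 1], [-0.5, 0.7, -0.65, 0, 0, 0, 1], [-0.5, 0.7, -0.65, 0, 0, 0, 1]]

```text
time_s: 10.2
position: [0.4709, 0.0534, 0.1973]
tcp_rot: [[0.977, -0.215, -0.001], [-0.215, -0.977, 0.001], [-0.001, -0.001, -1.0]]
force: [0.6, 0.3, -0.1]
opening: 0.005
grasp_force: 0.0
```

```bash
python3 w.py pics/w3.png; python3 -c "
import cv2,numpy as np
a=cv2.imread('pics/w3.png')[:200];b=cv2.imread('pics/w2.png')[:200]
cv2.imwrite('pics/c3.png',np.vstack([b,a]))
from h import *
go(.510*UX+.1016*UY+[0,0,.125],.17)"
```

```text
t 10.2 pos [0.4709 0.0534 0.1973] F [ 0.6  0.3 -0.1] q [ -7.  21. 105.   0.  54.  95.] op 0.01
delta [0. 0. 0.] [-0.0001  0.0001 -0.0004]
red [525.  152.8] [  43   32 1048] [ 0.5006 -0.0966  0.103 ] u,lat 0.5097 0.0122
amber [394.2 152.8] [  38   33 1155] [ 0.5199 -0.0093  0.103 ] u,lat 0.5099 0.1016
amber [299.2 317.5] [  7  64 296] [0.414  0.0823 0.103 ] u,lat 0.387 0.1686
amber [340.1 299.7] [  7  31 153] [0.4217 0.0487 0.103 ] u,lat 0.4016 0.1374
amber [340.1 336.2] [  7  30 143] [0.3916 0.0549 0.103 ] u,lat 0.3709 0.1371
green [165.6 136.9] [ 12  13 120] [0.5636 0.1399 0.103 ] u,lat 0.5209 0.2567
green [460.3 152.4] [  40   32 1174] [ 0.5105 -0.0535  0.103 ] u,lat 0.5101 0.0565
blue [327.8 152.9] [  35   33 1134] [0.5296 0.035  0.103 ] u,lat 0.51 0.147
t 10.25 pos [0.4718 0.0536 0.1973] F [-0.4  0.5  1.3] q [ -7.  21. 105.   0.  54.  95.] op 0.0
delta [0.404 0.341 0.482] [-0.0001  0.027  -0.0003]
```

View pics/c3.png

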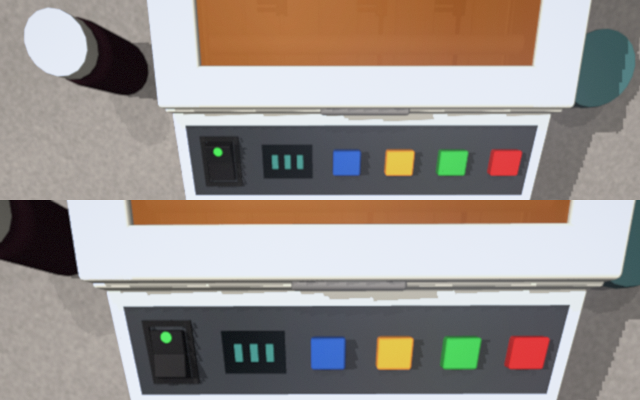

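The lower image shows the rocker tipped over: its front half now stands up and the dot end is down (dot at (166,137)). The lid is shut and the keys are untouched. Next is amber, with the tool tilted to the panel.

>>> carry_out:
  deltas:
    - [[0.06, 0.05, 0, 0, 0.004, 0, 1], [0.14, 0.12, 0, 0, 0.009, 0, 1], [0.22, 0.19, 0.04, 0, 0.014, 0, 1], [0.3, 0.26, 0.1, 0, 0.02, 0, 1], [0.37, 0.32, 0.18, 0, 0.025, 0, 1], [0.4, 0.34, 0.26, 0, 0.027, 0, 1], [0.4, 0.34, 0.34, 0, 0.027, 0, 1], [0.4, 0.34, 0.42, 0, 0.027, 0, 1], [0.4, 0.34, 0.47, 0, 0.027, 0, 1], [0.4, 0.34, 0.47, 0, 0.027, 0, 1]]

```text
time_s: 11.08
position: [0.5186, -0.0087, 0.125]
tcp_rot: [[0.964, -0.213, 0.162], [-0.211, -0.977, -0.035], [0.165, -0.0, -0.986]]
force: [0.1, -0.4, -0.3]
opening: 0.003
grasp_force: 0.0
```

```bash
python3 -c "
from h import *
capture('side')
go(.510*UX+.1016*UY+[0,0,.103],.17)"
```

```text
t 11.13 pos [ 0.519  -0.0089  0.1259] F [-0.7  0.1  0.1] q [-13.  28. 110.   0.  33.  89.] op -0.0
delta [-0.019  0.002  0.152] [-0.      0.0004 -0.0001]
```

>>> carry_out:
  deltas:
    - [[-0.02, 0, 0.05, 0, 0, 0, 1], [-0.02, 0, 0.1, 0, 0, 0, 1], [-0.02, 0, 0.13, 0, 0, 0, 1], [-0.02, 0, 0.15, 0, 0, 0, 1], [-0.02, 0, 0.16, 0, 0, 0, 1], [-0.02, 0, 0.17, 0, 0, 0, 1], [-0.02, 0, 0.18, 0, 0, 0, 1], [-0.02, 0, 0.19, 0, 0, 0, 1], [-0.02, 0, 0.195, 0, 0, 0, 1], [-0.02, 0, 0.195, 0, 0, 0, 1]]

```text
time_s: 11.97
position: [0.5204, -0.0098, 0.0991]
tcp_rot: [[0.963, -0.214, 0.166], [-0.211, -0.977, -0.036], [0.17, 0.0, -0.986]]
force: [-4.8, 0.3, 13.7]
opening: 0.004
grasp_force: 7.2
```

It's fully down: 14 N at z 0.099. I'll lift and shift to green.

>>> carry_out:
  deltas:
    - [[0, 0, -0.05, 0, 0, 0, 1], [0, 0, -0.1, 0, 0, 0, 1], [0, 0, -0.15, 0, 0, 0, 1], [0, 0, -0.2, 0, 0, 0, 1], [0, 0.07, -0.2, 0, 0, 0, 1], [0, 0.14, -0.2, 0, 0, 0, 1], [0, 0.21, -0.2, 0, 0, 0, 1], [0, 0.28, -0.2, 0, 0, 0, 1], [0, 0.3, -0.2, 0, 0, 0, 1], [0, 0.3, -0.2, 0, 0, 0, 1]]

```text
time_s: 12.8
position: [0.5063, -0.0535, 0.1276]
tcp_rot: [[0.962, -0.216, 0.165], [-0.213, -0.976, -0.037], [0.169, 0.0, -0.986]]
force: [-0.1, -0.7, -0.2]
opening: 0.006
grasp_force: 0.0
```

```bash
python3 -c "
from h import *
capture('side')
go(.510*UX+.0563*UY+[0,0,.103],.17)"
```

```text
t 12.85 pos [ 0.5062 -0.053   0.1275] F [-0.3  0.3  0.4] q [-19.  27. 111.   2.  32.  81.] op 0.01
delta [-0.001 -0.002  0.166] [ 0.     -0.     -0.0004]
```

>>> carry_out:
  deltas:
    - [[0, 0, 0.05, 0, 0, 0, 1], [0, 0, 0.1, 0, 0, 0, 1], [0, 0, 0.14, 0, 0, 0, 1], [0, 0, 0.16, 0, 0, 0, 1], [0, 0, 0.17, 0, 0, 0, 1], [0, 0, 0.18, 0, 0, 0, 1], [0, 0, 0.19, 0, 0, 0, 1], [0, 0, 0.2, 0, 0, 0, 1], [0, 0, 0.207, 0, 0, 0, 1], [0, 0, 0.207, 0, 0, 0, 1]]

```text
time_s: 13.68
position: [0.5103, -0.0533, 0.0988]
tcp_rot: [[0.963, -0.214, 0.165], [-0.211, -0.977, -0.036], [0.169, -0.0, -0.986]]
force: [-7.9, 3.4, 22.3]
opening: 0.004
grasp_force: 11.9
```

Green is fully down at 22 N. I'll lift away and check.

>>> carry_out:
  deltas:
    - [[0, 0, -0.05, 0, 0, 0, 1], [0, 0, -0.1, 0, 0, 0, 1], [0, 0, -0.17, 0, 0, 0, 1], [0, 0, -0.25, 0, 0, 0, 1], [0, 0, -0.35, 0, 0, 0, 1], [-0.05, 0, -0.45, 0, 0, 0, 1], [-0.1, 0, -0.55, 0, 0, 0, 1], [-0.15, 0, -0.65, 0, 0, 0, 1], [-0.2, 0, -0.7, 0, 0, 0, 1], [-0.2, 0, -0.7, 0, 0, 0, 1]]

```text
time_s: 14.52
position: [0.464, -0.0435, 0.1961]
tcp_rot: [[0.963, -0.214, 0.166], [-0.211, -0.977, -0.037], [0.17, 0.0, -0.985]]
force: [0.3, 0.1, -0.2]
opening: 0.007
grasp_force: 0.0
```

```bash
python3 w.py pics/w4.png; python3 -c "
import cv2,numpy as np
from h import *
s=capture('side')[:,:,::-1];cv2.imwrite('pics/s4.png',np.hstack([cv2.imread('pics/w4.png')[:,:],s])[::1,::1][:, :][::2,::2])"
```

```text
t 14.52 pos [ 0.464  -0.0435  0.1961] F [ 0.3  0.1 -0.2] q [-20.  17. 113.   2.  40.  81.] op 0.01
delta [0. 0. 0.] [ 0.0001 -0.0272 -0.0002]
red [379.6 199.2] [ 33  29 459] [ 0.4989 -0.0951  0.103 ] u,lat 0.5078 0.0133
amber [258.4 196.5] [ 34  31 992] [ 0.5195 -0.0103  0.103 ] u,lat 0.5098 0.1006
amber [340.1 299.5] [  7  30 143] [ 0.4332 -0.0519  0.103 ] u,lat 0.4343 0.0416
amber [299.  321.3] [  6  61 255] [ 0.4237 -0.0188  0.103 ] u,lat 0.418 0.0719
amber [340.  336.3] [  8  30 155] [ 0.4061 -0.046   0.103 ] u,lat 0.4066 0.0416
green [ 40.6 181.4] [10 10 86] [0.5635 0.1397 0.103 ] u,lat 0.5208 0.2565
green [321.8 196.5] [ 33  30 971] [ 0.5098 -0.0549  0.103 ] u,lat 0.5098 0.055
blue [195.9 196.9] [  37   31 1079] [0.529  0.0336 0.103 ] u,lat 0.5097 0.1455
```

View pics/s4.png

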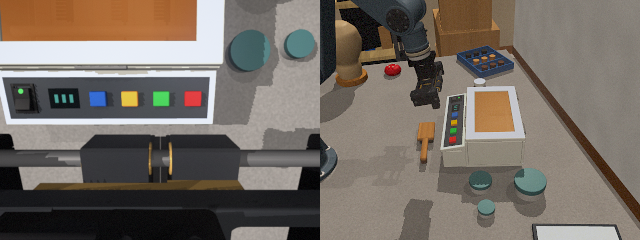

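The lid is shut, the rocker is on, all four keys are back up, the loose things are in place and the arm is clear.

```bash
python3 -c "
from rig import job
print(job.hand_in())"
```

```text
the job is handed in; nothing more can be done
None
```

The job is handed in: I shut the lid, switched the rocker on, then pressed the amber and green keys fully in turn and both came back, all in about 15 s without touching the blue or red keys, bottle, tin or brush.

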